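Put the inspection torch back on its keyed charging stand

ROBOT

A 6-joint arm with a two-finger parallel gripper is mounted at the origin on a cart in front of the work surface, level with it; the furniture and walls round the work are solid. World frame = base frame: x ahead of the robot, y to its left, z up, the work surface at z = 0. Lengths are in m, angles in rad, forces in N, time in s.
With the tool pointing down it reaches from about 0.25 to 0.775 m from the base axis. Payload 4 kg.
Tool frame: the origin (TCP) lies at the centre of the arm's flange, where the gripper is bolted on; the fingertips stand 199 mm ahead of it and the grasp point (between the pads) lies 180 mm ahead of it (robot.tcp_to_tips is the distance from the TCP to the fingertips, in m); z points along the fingers, y is the line along which they close (so a half turn about z gives the same grasp; the last joint's range is limited). The gripper opens to 94 mm and grips with 3 to 60 N. Pads are 16 mm wide; open, the fingers measure 119 mm over their backs; the gripper's body (75 mm by 177 mm) begins 78 mm behind the grasp point.
Start: joints at [1.011, 0.087, 1.371, -0, 1.684, -0.103], TCP at [0.243, 0.494, 0.405] pointing down, gripper open.
Joint ranges: [-3.1, 3.1], [-0.76, 2.03], [0.27, 2.55], [-1.08, 4.22], [0.17, 2.65], [-2.57, 2.57]. Speed limits (rad/s): [2.79, 2.79, 3.14, 3.14, 3.14, 3.14].

INTERFACE

Orientations are given as [roll, pitch, yaw] about the fixed x, y, z axes, in that order (R = Rz(yaw) Ry(pitch) Rx(roll)).
In Python, from bench import telemetry, snapshot, ticket, robot gives the robot as it stands.
- The arm moves only by the tool apply_moves, never from a script. Its argument "moves" is a list that holds one entry, the list of rows, each a list of 5 numbers: the shift along the tool's x, y, z in units of 50 mm (1.0 is 50 mm), then the turn about the tool's z in units of 10 degrees (1.0 is 10 degrees), then the closure, from 0 (fully open) to 1 (shut). A call has 1 to 10 rows; each row is the pose to reach, as a shift and turn from the pose commanded when the call began, along the tool's axes at that moment; what a row does not reach only later rows make up. A row lasts 1/8 s, in which the tool goes at most 62.5 mm and 10.7 degrees, less where a joint would pass 70% of its speed; a pose out of reach is approached as far as the arm can. A call with a gripper value outside its range is refused whole. The fingers move at their own pace and stop on an object; the grip force is fixed at half the most. Time passes only in rows, so rows that repeat a pose let the fingers close. It gives the time, the measured TCP pose, the force, the opening and the grip force at its end, in the units of the state.
- telemetry.get_obs(): the state, without advancing time (a new reading comes with each control period).
- snapshot(name): name is "scene" or "top" or "wrist"; returns a dict with "image" (400x640x3 uint8, red, green, blue), "fovy" (degrees; the focal length in pixels is half the picture's height over the tangent of half this angle, whatever the lens; pixels are square), "cx", "cy" (the principal point, pixels), "D" ([k1, k2, p1, p2, k3] as OpenCV has them; the pictures are not rectified), "R" (3x3) and "t" (3): a world point X has camera coordinates R X + t. Camera axes: x right, y down, z forward; pixel columns grow to the right and rows downward; lengths in m; the calibration is good to about 2 mm. A picture is of the moment at which its call begins. There is no depth.
- ticket.close_job(): hands the job in; it is judged then, once.
The state is a dict: "time": time; "joint_positions": joint angles; "qvel": joint speeds; "joint_torque": joint torques, N m; "tool_pos": TCP position; "ee_rot": TCP orientation; "wrist_force": force on the tool from outside, world axes, zero at the start; "wrist_torque": the same for the moment, N m; "width": finger opening in m; "finger_force": force on a finger pad.
Only numpy, scipy, OpenCV 4.12 (cv2) and the standard library are available. Lean on these libraries where they do the work, as an engineer would, in place of code of your own. Each camera call takes 0.05 s, during which the arm holds its last target. There are 200 camera calls.

TASK

Put the UV inspection torch back on its charging stand: lower it handle-first through the steel ring, feel for the sprung contact key in the cup below by turning the torch under light pressure until its slotted tail drops over the key, then let it down fully home with the head sitting flush on the ring, and let go. Do it gently - never force the torch against the stand or drop it in - and leave the other things where they are.

Things in the scene. Friction and masses are not known exactly. Their poses are not given: they have to be found in the camera images.
- torch_head (a point): Middle of the head of an aluminium torch standing upright on its tail on the worktop, lens up: 137 mm long, about 0.25 kg. The point is on its axis, 111 mm above the tail end and 26 mm above the head's flat underside; z runs up the axis. The head is a cylinder 37 mm across and 52 mm tall: grip it here from above. The handle below it is 24 mm across, 85 mm long.
- torch_tail (a point): Centre of the torch's tail end, on its axis. A straight slot, 6.2 mm wide and 10 mm deep, runs right across the tail along this point's x axis; the small round black switch on the side of the head, at -x, stands above one end of the slot. The slot fits over the key either way round.
- ring_mouth (a point): Centre of the top of the stand's steel ring, 103 mm above the worktop; z up, x towards the stand's pillar, at the back. The stand is screwed down: white base 104 x 86 x 12 mm, pillar 18 x 34 mm ending just below the ring's top, ring with a 26.4 mm bore, 39 mm outside, 14 mm tall. When the torch is home its head's flat underside lies on the ring: torch_head 26 mm above this point.
- cup_key (a point): Middle of the top of the brass contact key, in the cup (28 mm bore, rim 55 mm below the ring's top) under the ring, 75 mm below the ring's top. The key: a bar 20 mm long, 4.4 mm wide; pushed down it gives at most 5 mm, at 1.2 N per mm, then stops hard. It swivels stiffly and was left anywhere from 11 to 92 degrees anticlockwise (from above) of this point's x axis: feel for it.
- stand: The charging stand; origin under the ring's axis, on the worktop. With the slot not in line with the key (within about 6 degrees) the tail stands on the key, the head up to 10 mm above the ring. In line, the key springs up into the slot, the push on the torch falls away and the torch can go right down. A push of more than about 30 N between torch and stand is too rough.
- plate_mid (a point): Bystander: a closed petri dish 90 mm across, 13 mm tall; the point is its centre.
- timer_mid (a point): Bystander: a white bench timer 66 x 66 x 20 mm; the point is its centre.
- tube_mid (a point): Bystander: a capped plastic tube 33 x 114 x 33 mm lying on the worktop; the point is its centre.
Mind the look-alikes: they are no part of the job. Leave any orange look-alike of the part that bears torch_head alone.

How it is judged:
On the way:
1. the handle is down through the ring by 30 mm or more, the torch upright, its head still clear of the ring (z of torch_head in the frame of ring_mouth between 0.03 and 0.081 m and horizontal distance between torch_head and ring_mouth below 0.006 m and angle between torch_head's own z axis and vertical below 0.12 rad), for 0.1 s.
At the end, for the whole second after the job is handed in: The torch hangs handle down in the ring, upright within 3 degrees and within 4 mm of the ring's axis, its head's underside within 2 mm of the ring's top (so its slotted tail is over the key), at rest and released (z of torch_head in the frame of ring_mouth between 0.023 and 0.028 m and horizontal distance between torch_head and ring_mouth below 0.004 m and angle between torch_head's own z axis and vertical below 0.05 rad and linear speed of torch below 0.02 m/s); the robot touches nothing.
It fails at once if the torch pushes or strikes the stand with more than 35 N (contact force between torch and stand above 35 N).
It fails at once if the torch is dropped into the ring: let go and falling faster than 0.45 m/s within it (z of torch_head in the frame of ring_mouth below 0.111 m and horizontal distance between torch_head and ring_mouth below 0.01 m and contact force between the fingers and torch below 0.1 N and linear speed of torch above 0.45 m/s).
It fails at once if the robot itself presses on the stand with more than 15 N (contact force between any of the arm, the fingers and stand above 15 N).
It fails at once if a bystander is moved by more than 30 mm (distance of any of plate_mid, timer_mid, tube_mid from where it was at the start of the episode above 0.03 m).
It also fails if it takes over 58 s, if anything falls off the work surface, if the arm or the gripper's body presses on something with over 40 N, if the wrist force passes 120 N, or if a joint passes its speed limit or range.

## Working session

There is one attempt and no reset: what is moved stays moved. The work goes in short steps, Python scripts to look and compute and a tool call to move; the robot and the scene stay as the last step left them, time stands still between calls to the robot, and variables do not carry over. Pictures are saved under pics/ and viewed, at most 10 in all, crops included, and the job is handed in when it is done.

Besides the shell and the picture viewer there is one more tool, called after "Call:" by a JSON object that holds its "method" and its "body", one argument or row to a line. apply_moves: Moves the arm, as the interface text tells. Its arguments: {"type":"object","properties":{"moves":{"type":"array","items":{"type":"array","items":{"type":"array","items":{"type":"number"}}}}},"required":["moves"]}

```bash
ls; mkdir -p pics
cat > h.py <<'E'
import numpy as np, cv2, pickle
from bench import telemetry, snapshot, ticket, robot
def K(s):
    f=200/np.tan(np.radians(s["fovy"])/2)
    return np.array([[f,0,s["cx"]],[0,f,s["cy"]],[0,0,1.]])
def ray(s,p):
    u=cv2.undistortPoints(np.array([[p]],float),K(s),np.array(s["D"],float))[0,0]
    R=np.array(s["R"]); t=np.array(s["t"])
    return -R.T@t, R.T@np.array([u[0],u[1],1.])
def onz(s,p,z):
    o,d=ray(s,p); return o+d*(z-o[2])/d[2]
def proj(s,X):
    R=np.array(s["R"]); return cv2.projectPoints(np.array(X,float).reshape(-1,1,3),cv2.Rodrigues(R)[0],np.array(s["t"],float),K(s),np.array(s["D"],float))[0][:,0]
def snap(n,tag):
    s=snapshot(n); pickle.dump(s,open(f"pics/{tag}.pkl","wb")); cv2.imwrite(f"pics/{tag}.png",s["image"][:,:,::-1]); return s
def load(tag): return pickle.load(open(f"pics/{tag}.pkl","rb"))
def st():
    o=telemetry.get_obs(); print({k:np.round(o[k],4).tolist() for k in ("time","tool_pos","ee_rot","wrist_force","wrist_torque","width","finger_force","joint_positions")})
E
python3 - <<'E'
from h import *
for n in ("scene","top"):
    s=snap(n,n+"0"); print(n,s["fovy"],np.round(-np.array(s["R"]).T@s["t"],3),np.round(s["R"],2).tolist())
st()
E
```

```text
pics
scene 48.239741191817764 [-0.056 -0.726  0.715] [[0.68, -0.73, -0.0], [-0.47, -0.44, -0.76], [0.56, 0.52, -0.65]]
top 54.34356984632468 [ 0.376 -0.208  0.951] [[-0.01, -1.0, 0.01], [-0.99, 0.01, -0.13], [0.13, -0.01, -0.99]]
{'time': 0.1, 'tool_pos': [0.2426, 0.4935, 0.4036], 'ee_rot': [-3.1396, -0.0001, 2.6847], 'wrist_force': [-0.0464, -0.7992, 0.7819], 'wrist_torque': [-0.0092, -0.0321, -0.0062], 'width': 0.094, 'finger_force': 0.0, 'joint_positions': [1.0108, 0.0879, 1.3721, -0.0001, 1.6836, -0.1031]}
```

View pics/scene0.png

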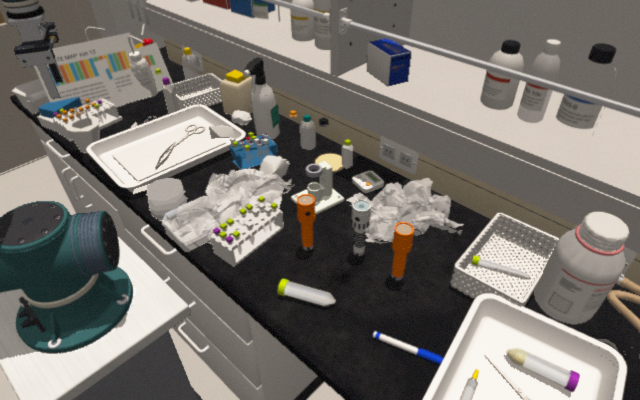

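View pics/top0.png

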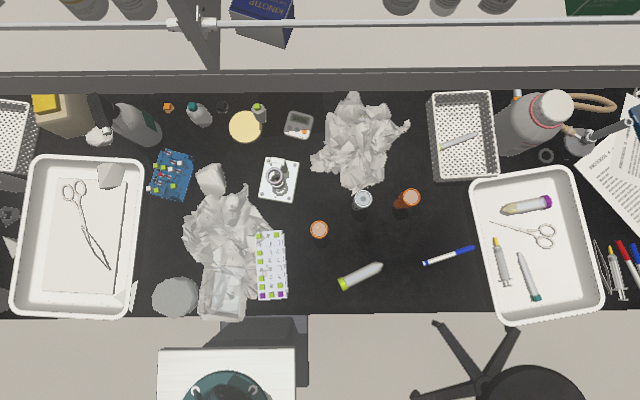

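Torch candidates are the orange ones at scene (306,205) and (402,235), and the aluminium one at scene (360,210), top (364,198). By the description it's the aluminium one. The stand is at scene (318,190), top (278,178). I'll check both in one close crop.

Run:
```python
from h import *
a=load("scene0")["image"][150:270,280:430]; b=load("top0")["image"][145:225,250:400]
a=cv2.resize(a,None,fx=3.6,fy=3.6,interpolation=2)[:,:,::-1]; b=cv2.resize(b,None,fx=3.6,fy=3.6,interpolation=2)[:,:,::-1]
im=np.vstack([a,b]); im=cv2.resize(im,None,fx=.83,fy=.83); print(im.shape); cv2.imwrite("pics/crop1.png",im)
T=load("top0"); S=load("scene0")
print("torch lens top", onz(T,(364,198.5),.137), "scene",onz(S,(360.5,203),.137))
print("ring top", onz(T,(277,177),.103), "scene",onz(S,(315,169),.103))
```

```text
(598, 448, 3)
torch lens top [ 0.4836168  -0.31623299  0.137     ] scene [ 0.48497094 -0.31056916  0.137     ]
ring top [ 0.53860703 -0.12975193  0.103     ] scene [ 0.53904858 -0.1306158   0.103     ]
```

View pics/crop1.png

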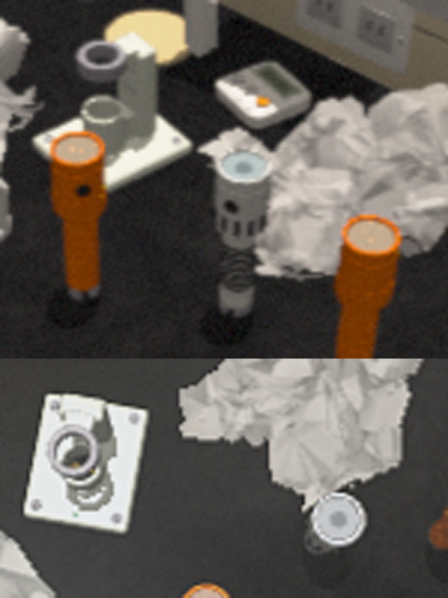

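The crop confirms it: an upright aluminium torch, with the switch at about scene (358,219) and the lens at top (363,199). The ring mouth is at top (275,176), with the pillar towards +x. Next I'll refine the numbers.

Run:
```python
from h import *
T=load("top0"); S=load("scene0"); k=3.6*.83
tp=lambda x,y:(250+x/k-.3,145+(y-358.6)/k-.3); sp=lambda x,y:(280+x/k-.3,150+y/k-.3)
print("torch",onz(T,tp(338,519),.137),onz(S,sp(243,168),.137))
print("ring",onz(T,tp(75,450),.103),onz(S,sp(101,60),.103))
c=np.array([onz(T,tp(*p),.012)[:2] for p in [(48,395),(148,410),(122,532),(25,515)]])
print(c, c.mean(0)); 
for a,b in((3,0),(2,1)): d=c[b]-c[a];print(np.degrees(np.arctan2(d[1],d[0])),np.linalg.norm(d))
d=c[0]-c[1];print("from short edge",np.degrees(np.arctan2(d[1],d[0]))-90,np.linalg.norm(d))
# switch azimuth: intersect ray with cylinder r=.0185
ctr=(onz(T,tp(338,519),.137)+onz(S,sp(243,168),.137))/2
o,d=ray(S,sp(232,206)); a=d[:2]@d[:2]; e=o[:2]-ctr[:2]; b=2*e@d[:2]; cc=e@e-.0185**2
t=(-b-np.sqrt(b*b-4*a*cc))/2/a; P=o+t*d; print("switch",P,np.degrees(np.arctan2(*(P-ctr)[1::-1])))
# other things
print("orangeL",onz(T,(319,229),.137),"orangeR",onz(T,(410,197),.137))
```

```text
torch [ 0.48390247 -0.31374789  0.137     ] [ 0.47878433 -0.31705021  0.137     ]
ring [ 0.54251654 -0.12489491  0.103     ] [ 0.53449162 -0.13019939  0.103     ]
[[ 0.6067667  -0.09378425]
 [ 0.5930857  -0.17611971]
 [ 0.49211434 -0.15413235]
 [ 0.50710429 -0.07535808]] [ 0.54976776 -0.1248486 ]
-10.474890523720932 0.10135145623298258
-12.284857586594034 0.10333760088743284
from short edge -9.434165439721568 0.08346435395728566
switch [ 0.46379263 -0.32124887  0.11555967] -161.56634427161575
orangeL [ 0.42069152 -0.22031659  0.137     ] orangeR [ 0.48551333 -0.4135366   0.137     ]
```

Call:
{"method": "apply_moves", "body": {
  "moves": [
    [[-5.7,-6.2,-0.3,6.8,0],[-5.7,-6.2,-0.3,6.8,0],[-5.7,-6.2,-0.3,6.8,0],[-5.7,-6.2,-0.3,6.8,0.3],[-5.7,-6.2,-0.3,6.8,0.3],[-5.7,-6.2,-0.3,6.8,0.3],[-5.7,-6.2,-0.3,6.8,0.3],[-5.7,-6.2,-0.3,6.8,0.3]]
  ]
}}

```text
time: 1.1
tool_pos: [0.3621, 0.0873, 0.4193]
ee_rot: [-3.141, 0.0, 1.491]
wrist_force: [-0.2, 0.3, -0.1]
width: 0.0655
finger_force: 0.0
```

```bash
cat >> h.py <<'E'
def delta(x,y,z,yaw_deg):
    o=telemetry.get_obs(); p=np.array(o["tool_pos"]); from scipy.spatial.transform import Rotation as Ro
    R=Ro.from_euler("xyz",o["ee_rot"]).as_matrix(); d=R.T@(np.array([x,y,z])-p)/.05
    t=-(yaw_deg-np.degrees(o["ee_rot"][2])+180)%360; t=t-360 if t>180 else t
    tt=-((yaw_deg-np.degrees(o["ee_rot"][2])+180)%360-180)
    print("units",np.round(d,3),"turn",round(tt/10,3))
E
python3 -c "
from h import *
st(); delta(.482,-.315,.42,18)"
```

```text
{'time': 1.1, 'tool_pos': [0.3621, 0.0873, 0.4193], 'ee_rot': [-3.1412, 0.0005, 1.4913], 'wrist_force': [-0.2112, 0.3284, -0.1276], 'wrist_torque': [-0.0377, 0.0685, 0.0418], 'width': 0.0655, 'finger_force': 0.0, 'joint_positions': [0.0841, -0.3208, 1.7083, -0.0004, 1.7545, 0.1635]}
units [-7.83   3.029 -0.01 ] turn 6.745
```

Call:
{"method": "apply_moves", "body": {
  "moves": [
    [[-7.8,3.0,0,6.75,0.3],[-7.8,3.0,0,6.75,0.3],[-7.8,3.0,0,6.75,0.3],[-7.8,3.0,0,6.75,0.3],[-7.8,3.0,0,6.75,0.3],[-7.8,3.0,0,6.75,0.3],[-7.8,3.0,0,6.75,0.3],[-7.8,3.0,0,6.75,0.3],[-7.8,3.0,0,6.75,0.3]]
  ]
}}

```text
time: 2.22
tool_pos: [0.4835, -0.3088, 0.4191]
ee_rot: [-3.14, 0.0, 0.322]
wrist_force: [0.1, -0.2, 0.5]
width: 0.0654
finger_force: 0.0
```

```bash
python3 -c "
from h import *
st(); s=snap('wrist','w1'); print(np.round(-np.array(s['R']).T@s['t'],3), s['fovy'], proj(s,[[.482,-.315,.137],[.538,-.128,.103]]))
s=snap('scene','s1')"
```

```text
{'time': 2.225, 'tool_pos': [0.4835, -0.3088, 0.4191], 'ee_rot': [-3.1397, 0.0001, 0.3221], 'wrist_force': [0.069, -0.2426, 0.5117], 'wrist_torque': [0.0295, 0.1722, -0.0085], 'width': 0.0654, 'finger_force': 0.0, 'joint_positions': [-0.6675, 0.1385, 1.286, 0.0009, 1.7188, 0.5813]}
[ 0.561 -0.283  0.399] 62.490289665406266 [[320.01545184 208.37955525]
 [128.72457997  67.35829293]]
```

View pics/w1.png

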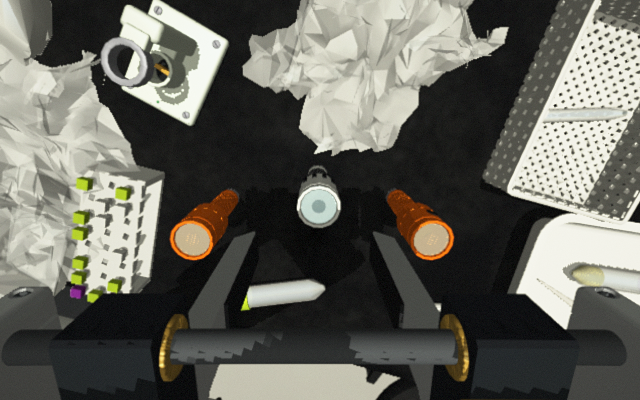

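The wrist view shows the torch lens at (319,206), right where predicted. The ring mouth is at about (127,62), and a bit of brass key shows at (160,68). The grasp path is clear of both orange torches.

Run:
```python
from h import *
s=load("w1"); g=cv2.cvtColor(s["image"],cv2.COLOR_RGB2GRAY)
def ell(cx,cy,r,th):
    m=np.zeros_like(g); cv2.circle(m,(cx,cy),r,255,-1); b=((g>th)&(m>0)).astype(np.uint8)
    c=max(cv2.findContours(b,0,2)[0],key=cv2.contourArea); return cv2.fitEllipse(cv2.convexHull(c))
e=ell(319,206,27,110); print(e, onz(s,e[0],.137))
# ring: outer contour left is against white pillar; print manual candidates
print("ring",onz(s,(127,62),.103), "yaw now",np.degrees(s["R"][0][1]))
x=cv2.resize(s["image"][0:130,90:240],None,fx=5,fy=4.6,interpolation=2) if 0 else cv2.resize(s["image"][0:130,90:240],None,fx=4.5,fy=4.5,interpolation=2)
cv2.imwrite("pics/crop2.png",x[:,:,::-1])
```

```text
((318.3891296386719, 204.58139038085938), (43.64699935913086, 45.51576614379883), 5.351014137268066) [ 0.48471408 -0.31264521  0.137     ]
ring [ 0.5416787  -0.12597773  0.103     ] yaw now -54.329492887442925
```

View pics/crop2.png

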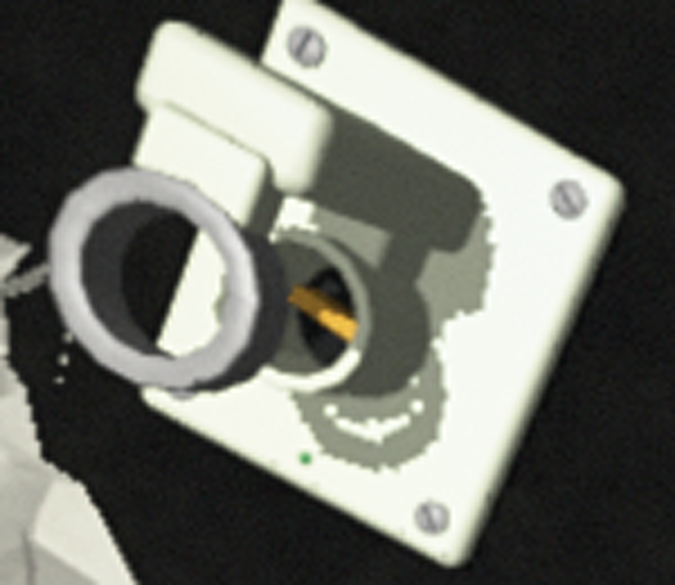

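Run:
```python
from h import *
s=load("w1"); f=lambda x,y:(90+x/4.5-.4,y/4.5-.4)
print("ring",onz(s,f(155,277),.103))
a,b=onz(s,f(292,293),.028),onz(s,f(355,328),.028); d=b-a; print("key az",a,b,np.degrees(np.arctan2(d[1],d[0])))
c=[onz(s,f(*p),.012) for p in [(450,565),(622,190),(145,400)]]
for i,j in((0,1),(0,2)): d=c[j]-c[i]; print("edge",np.degrees(np.arctan2(d[1],d[0])),np.linalg.norm(d))
delta(.484,-.3133,.291,18.4)
```

```text
ring [ 0.54154193 -0.1235673   0.103     ]
key az [ 0.54323956 -0.11353405  0.028     ] [ 0.54041807 -0.12880601  0.028     ] -100.46734757698407
edge -11.460847618014123 0.10065519391717137
edge 79.26904278866482 0.08091542065352417
units [-0.016  0.099  2.578] turn 0.008
```

Call:
{"method": "apply_moves", "body": {
  "moves": [
    [[0,0.1,0.9,0,0.3],[0,0.1,1.7,0,0.3],[0,0.1,2.3,0,0.3],[0,0.1,2.58,0,0.3],[0,0.1,2.58,0,0.3],[0,0.1,2.58,0,0.8],[0,0.1,2.58,0,0.8],[0,0.1,2.58,0,0.8],[0,0.1,2.58,0,0.8],[0,0.1,2.58,0,0.8]]
  ]
}}

```text
time: 3.58
tool_pos: [0.4846, -0.3149, 0.2914]
ee_rot: [3.141, -0.001, 0.32]
wrist_force: [-0.7, 2.1, 3.6]
width: 0.0365
finger_force: 29.9
```

```bash
python3 -c "
from h import *
st(); delta(.484,-.3133,.43,18.4)"
```

```text
{'time': 3.575, 'tool_pos': [0.4846, -0.3149, 0.2914], 'ee_rot': [3.1414, -0.0009, 0.3199], 'wrist_force': [-0.6543, 2.0634, 3.5886], 'wrist_torque': [0.3951, 0.2704, -0.0046], 'width': 0.0365, 'finger_force': 29.8543, 'joint_positions': [-0.6745, 0.1966, 1.4741, 0.0006, 1.4702, 0.5764]}
units [ 2.000e-03 -3.300e-02 -2.771e+00] turn -0.007
```

Call:
{"method": "apply_moves", "body": {
  "moves": [
    [[0,0,-0.7,0,0.8],[0,0,-1.6,0,0.8],[0,0,-2.5,0,0.8],[0,0,-3.0,0,0.8],[0,0,-3.0,0,0.8],[0,0,-3.0,0,0.8]]
  ]
}}

```text
time: 4.32
tool_pos: [0.4844, -0.315, 0.4381]
ee_rot: [-3.138, 0.002, 0.32]
wrist_force: [0.2, 0.1, -3.2]
width: 0.0368
finger_force: 30.0
```

```bash
python3 -c "
from h import *
st(); delta(.541,-.1245,.44,60)"
```

```text
{'time': 4.325, 'tool_pos': [0.4844, -0.315, 0.4381], 'ee_rot': [-3.1384, 0.0022, 0.3197], 'wrist_force': [0.1588, 0.0982, -3.1516], 'wrist_torque': [0.0157, 0.1265, -0.0558], 'width': 0.0368, 'finger_force': 29.9767, 'joint_positions': [-0.6747, 0.1472, 1.239, -0.0001, 1.7593, 0.5763]}
units [ 2.273 -3.262 -0.033] turn -4.168
```

Call:
{"method": "apply_moves", "body": {
  "moves": [
    [[0.5,-0.7,0,-0.9,0.8],[1.1,-1.6,0,-1.8,0.8],[1.7,-2.4,0,-2.7,0.8],[2.1,-3.0,0,-3.5,0.8],[2.25,-3.25,0,-4.15,0.8],[2.25,-3.25,0,-4.15,0.8],[2.25,-3.25,0,-4.15,0.8],[2.25,-3.25,0,-4.15,0.8]]
  ]
}}

```text
time: 5.32
tool_pos: [0.54, -0.1262, 0.44]
ee_rot: [-3.141, 0.0, 1.042]
wrist_force: [-0.7, -0.2, -2.0]
width: 0.0368
finger_force: 30.0
```

Run:
```python
from h import *
st(); w=snap('wrist','w2'); t=snap('top','t2'); s=snap('scene','s2')
def crop(s,X,r,f):
    p=proj(s,[X])[0].astype(int); a=s["image"][max(0,p[1]-r):p[1]+r,max(0,p[0]-r):p[0]+r]; print(max(0,p[0]-r),max(0,p[1]-r)); return cv2.resize(a,(int(400),400),interpolation=2)
X=(.541,-.1245,.12)
cv2.imwrite("pics/crop3.png",np.hstack([cv2.resize(w["image"],(640,400))[:,120:520],crop(s,X,50,4)])[:,:,::-1])
```

```text
{'time': 5.325, 'tool_pos': [0.54, -0.1262, 0.44], 'ee_rot': [-3.1407, 0.0004, 1.0419], 'wrist_force': [-0.7035, -0.1665, -1.9885], 'wrist_torque': [-0.0457, 0.0656, -0.0289], 'width': 0.0368, 'finger_force': 29.9769, 'joint_positions': [-0.3319, 0.0937, 1.2943, -0.0002, 1.7546, 0.197]}
263 111
```

View pics/crop3.png

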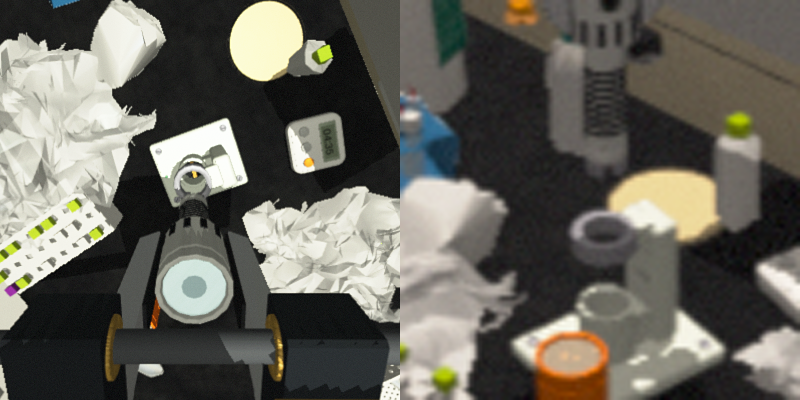

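Run:
```python
from h import *
w=load("w2"); s=load("s2"); t=load("t2")
a=cv2.resize(w["image"][150:250,270:350],None,fx=5,fy=5,interpolation=2)
b=cv2.resize(s["image"][140:180,290:340],None,fx=8,fy=8,interpolation=2); b=np.vstack([b,np.zeros((180,400,3),np.uint8)])
cv2.imwrite("pics/crop4.png",np.hstack([a,b])[:,:,::-1])
for n,c in (("w",w),("s",s),("t",t)): print(n,proj(c,[[.540,-.1262,.149],[.541,-.1245,.103]]))
```

```text
w [[313.31748819 200.87844274]
 [313.39786583 185.53954047]]
s [[313.47455105 151.56106208]
 [313.70021866 167.58848177]]
t [[273.27694686 172.25746715]
 [274.62196734 175.96560027]]
```

View pics/crop4.png

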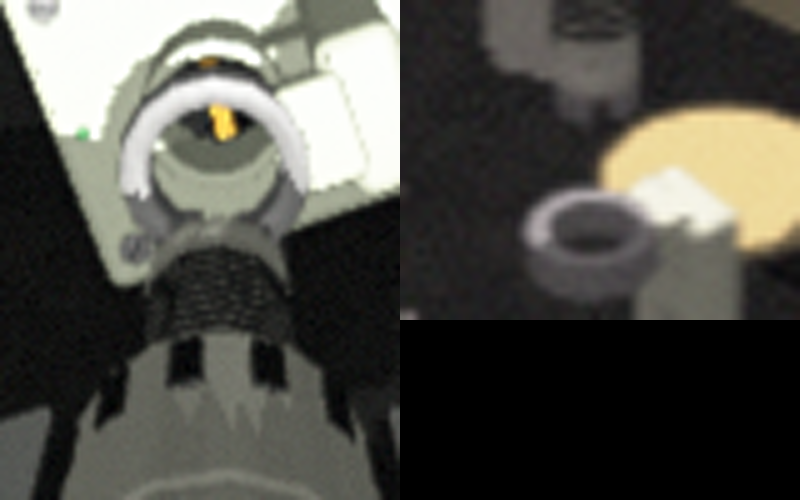

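Call:
{"method": "apply_moves", "body": {
  "moves": [
    [[0,0,0.3,0,0.8],[0,0,0.6,0,0.8],[0,0,0.74,0,0.8],[0,0,0.74,0,0.8],[0,0,0.74,0,0.8]]
  ]
}}

```text
time: 6.1
tool_pos: [0.5402, -0.1253, 0.4041]
ee_rot: [3.141, -0.0, 1.044]
wrist_force: [-0.6, 0.7, -2.2]
width: 0.0366
finger_force: 30.0
```

Run:
```python
from h import *
st(); w=snap('wrist','w3'); t=snap('top','t3'); s=snap('scene','s3')
o=telemetry.get_obs()["tool_pos"]
for n,c in (("w",w),("s",s),("t",t)): print(n,proj(c,[[o[0],o[1],o[2]-.291],[.541,-.1245,.103]]))
w2=load("w2"); f=lambda x,y:(270+x/5-.4,150+y/5-.4)
a,b=onz(w2,f(213,106),.028),onz(w2,f(230,137),.028); d=b-a; print("key",a,b,np.degrees(np.arctan2(d[1],d[0])))
a=cv2.resize(w["image"][140:220,280:344],None,fx=6,fy=6,interpolation=2)
b=cv2.resize(s["image"][140:188,290:340],None,fx=8,fy=8,interpolation=2)
b=np.vstack([b,np.zeros((480-b.shape[0],400,3),np.uint8)]); cv2.imwrite("pics/crop5.png",np.hstack([a,b])[:,:,::-1])
```

```text
{'time': 6.1, 'tool_pos': [0.5402, -0.1253, 0.4041], 'ee_rot': [3.1408, -0.0002, 1.0442], 'wrist_force': [-0.6363, 0.6597, -2.2138], 'wrist_torque': [-0.0115, 0.0796, -0.013], 'width': 0.0366, 'finger_force': 29.9768, 'joint_positions': [-0.3302, 0.0973, 1.361, 0.0001, 1.6825, 0.1964]}
w [[312.73584649 201.30181787]
 [313.06387513 196.70050804]]
s [[313.61377147 164.22172139]
 [313.70021866 167.58848177]]
t [[274.52939588 175.41359617]
 [274.62196734 175.96560027]]
key [ 0.5393948  -0.12417858  0.028     ] [ 0.53909578 -0.13287362  0.028     ] -91.96958562385555
```

View pics/crop5.png

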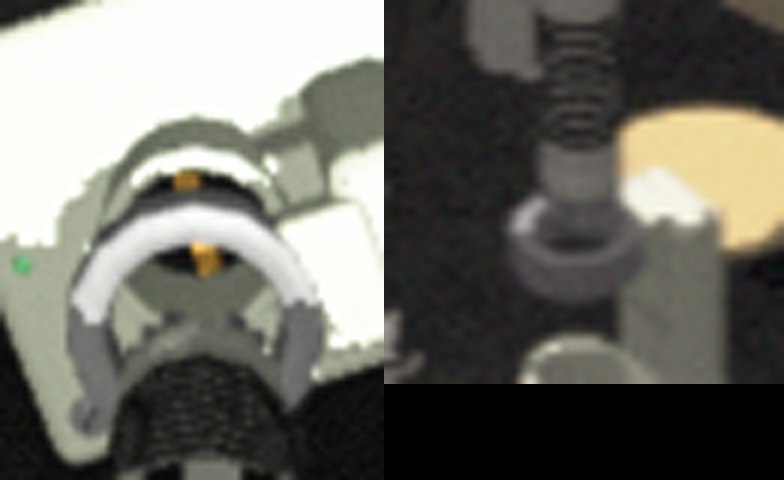

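Run:
```python
from h import *
w3=load("w3");w2=load("w2");w1=load("w1");s=load("s2");T=load("top0")
th=np.linspace(0,2*np.pi,200)
def circ(c,x,y,z=.103,r=.0195):
    p=proj(c,np.c_[x+r*np.cos(th),y+r*np.sin(th),0*th+z]); return p[:,0].min(),p[:,0].max(),p[:,1].min(),p[:,1].max()
from scipy.optimize import least_squares
obs={"w3":(w3,[280+68/6-.4,280+322/6-.4,140+203/6-.4,None]),
"w2":(w2,[270+122/5-.4,270+308/5-.4,150+72/5-.4,None]),
"w1":(w1,[90+48/4.5-.4,90+260/4.5-.4,167/4.5-.4,390/4.5-.4]),
"s2":(s,[290+(523-400)/8-.4,290+(655-400)/8-.4,140+187/8-.4,140+262/8-.4])}
for n,(c,o) in obs.items():
    f=lambda q:[a-b for a,b in zip(circ(c,*q),o) if b is not None]
    r=least_squares(f,(.541,-.1245)); print(n,r.x,np.round(r.fun,2))
g=lambda x,y:(280+x/6-.4,140+y/6-.4)
a,b=onz(w3,g(187,176),.028),onz(w3,g(207,270),.028);d=b-a;print(a,b,np.linalg.norm(d),np.degrees(np.arctan2(d[1],d[0])))
o=telemetry.get_obs()["tool_pos"]; print("tail pred circle w3",circ(w3,o[0],o[1],o[2]-.291,.012))
# apparent handle sides, torch in-hand: lens centre in w3
g=cv2.cvtColor(w3["image"],cv2.COLOR_RGB2GRAY); 
p=proj(w3,[[o[0],o[1],o[2]-.154]])[0]; print("lens pred",p)
hs=w3["image"].astype(int); m=((g>120)).astype(np.uint8); mm=np.zeros_like(g); cv2.circle(mm,tuple(p.astype(int)),48,255,-1); m[mm==0]=0
c=max(cv2.findContours(m,0,2)[0],key=cv2.contourArea); print(cv2.fitEllipse(cv2.convexHull(c)), circ(w3,o[0],o[1],o[2]-.154,.0185))
```

```text
w3 [ 0.54101164 -0.12278528] [-0.87  0.88  0.03]
w2 [ 0.54133622 -0.12235855] [-1.14  1.14  0.04]
w1 [ 0.54081715 -0.12359846] [-0.45  0.45 -0.59  0.66]
s2 [ 0.54026846 -0.12367419] [-0.11  0.11 -0.23  0.21]
[ 0.54385729 -0.11447674  0.028     ] [ 0.53815714 -0.13160062  0.028     ] 0.018047682146619552 -108.411400733053
tail pred circle w3 (np.float64(298.7289480743057), np.float64(326.7419950692064), np.float64(187.73344370887168), np.float64(214.54980291506337))
lens pred [312.27159942 288.04334339]
((313.7200012207031, 288.5574645996094), (69.20512390136719, 77.98251342773438), 88.93927001953125) (np.float64(271.7926920899925), np.float64(352.7339086132379), np.float64(251.0113620243144), np.float64(322.6865451749822))
```

Call:
{"method": "apply_moves", "body": {
  "moves": [
    [[0.04,-0.02,0,0,0.8],[0.04,-0.02,0.05,0,0.8],[0.04,-0.02,0.1,0,0.8],[0.04,-0.02,0.15,0,0.8],[0.04,-0.02,0.18,0,0.8],[0.04,-0.02,0.21,0,0.8],[0.04,-0.02,0.24,0,0.8],[0.04,-0.02,0.26,0,0.8]]
  ]
}}

```text
time: 7.25
tool_pos: [0.5404, -0.1229, 0.3905]
ee_rot: [3.141, -0.001, 1.044]
wrist_force: [1.2, 1.2, -2.4]
width: 0.0364
finger_force: 30.0
```

```bash
python3 -c "
from h import *
st()"
```

```text
{'time': 7.25, 'tool_pos': [0.5404, -0.1229, 0.3905], 'ee_rot': [3.1411, -0.0009, 1.0444], 'wrist_force': [1.1507, 1.2267, -2.4193], 'wrist_torque': [0.1772, -0.1849, -0.0031], 'width': 0.0364, 'finger_force': 29.9774, 'joint_positions': [-0.3262, 0.0996, 1.3852, 0.0008, 1.6562, 0.2003]}
```

The tail is about 3.5 mm inside the ring with no push, so I'll carry on down.

Call:
{"method": "apply_moves", "body": {
  "moves": [
    [[0,0,0.04,0,0.8],[0,0,0.08,0,0.8],[0,0,0.13,0,0.8],[0,0,0.18,0,0.8],[0,0,0.23,0,0.8],[0,0,0.28,0,0.8]]
  ]
}}

```text
time: 8.0
tool_pos: [0.5405, -0.1229, 0.3767]
ee_rot: [3.141, -0.001, 1.044]
wrist_force: [3.1, 2.4, 0.4]
width: 0.0364
finger_force: 30.0
```

```bash
python3 -c "
from h import *
st()"
```

```text
{'time': 8.0, 'tool_pos': [0.5405, -0.1229, 0.3767], 'ee_rot': [3.1409, -0.0011, 1.0445], 'wrist_force': [3.0576, 2.3994, 0.3675], 'wrist_torque': [0.7031, -0.6104, -0.063], 'width': 0.0364, 'finger_force': 29.9828, 'joint_positions': [-0.3261, 0.1034, 1.4084, 0.001, 1.6289, 0.2003]}
```

Call:
{"method": "apply_moves", "body": {
  "moves": [
    [[0.014,0.003,0,0,0.8],[0.014,0.003,0.07,0,0.8],[0.014,0.003,0.14,0,0.8],[0.014,0.003,0.21,0,0.8],[0.014,0.003,0.28,0,0.8],[0.014,0.003,0.35,0,0.8],[0.014,0.003,0.4,0,0.8]]
  ]
}}

```text
time: 8.88
tool_pos: [0.5408, -0.1225, 0.3565]
ee_rot: [3.142, -0.0, 1.044]
wrist_force: [2.3, 2.3, -0.7]
width: 0.0368
finger_force: 30.0
```

```bash
python3 -c "
from h import *
st()"
```

```text
{'time': 8.875, 'tool_pos': [0.5408, -0.1225, 0.3565], 'ee_rot': [3.1415, -0.0003, 1.0442], 'wrist_force': [2.2574, 2.3435, -0.7035], 'wrist_torque': [0.639, -0.6538, 0.0328], 'width': 0.0368, 'finger_force': 29.9826, 'joint_positions': [-0.3251, 0.1114, 1.4399, 0.0002, 1.5902, 0.2015]}
```

Call:
{"method": "apply_moves", "body": {
  "moves": [
    [[0.02,0.004,0,0,0.8],[0.02,0.004,0.1,0,0.8],[0.02,0.004,0.2,0,0.8],[0.02,0.004,0.3,0,0.8],[0.02,0.004,0.4,0,0.8],[0.02,0.004,0.5,0,0.8],[0.02,0.004,0.58,0,0.8],[0.02,0.004,0.62,0,0.8],[0.02,0.004,0.62,0,0.8]]
  ]
}}

```text
time: 10.0
tool_pos: [0.5413, -0.1218, 0.3254]
ee_rot: [-3.141, 0.0, 1.044]
wrist_force: [-1.1, -0.5, -2.5]
width: 0.0369
finger_force: 30.0
```

```bash
python3 -c "
from h import *
st()"
```

```text
{'time': 10.0, 'tool_pos': [0.5413, -0.1218, 0.3254], 'ee_rot': [-3.1409, 0.0004, 1.0441], 'wrist_force': [-1.0819, -0.5378, -2.4907], 'wrist_torque': [-0.0683, 0.0328, -0.0157], 'width': 0.0369, 'finger_force': 29.9806, 'joint_positions': [-0.3235, 0.127, 1.485, -0.0003, 1.5304, 0.2032]}
```

Centred now, with no lateral load. Next is touching the key in steps of about 1 mm.

Call:
{"method": "apply_moves", "body": {
  "moves": [
    [[0,0,0.04,0,0.8],[0,0,0.08,0,0.8],[0,0,0.12,0,0.8],[0,0,0.15,0,0.8],[0,0,0.17,0,0.8],[0,0,0.17,0,0.8]]
  ]
}}

```text
time: 10.75
tool_pos: [0.5414, -0.1218, 0.3175]
ee_rot: [3.141, -0.0, 1.044]
wrist_force: [-0.6, -0.8, -0.2]
width: 0.0363
finger_force: 30.0
```

```bash
python3 -c "
from h import *
st()"
```

```text
{'time': 10.75, 'tool_pos': [0.5414, -0.1218, 0.3175], 'ee_rot': [3.1412, -0.0002, 1.0442], 'wrist_force': [-0.6138, -0.753, -0.205], 'wrist_torque': [-0.0178, 0.3075, 0.0036], 'width': 0.0363, 'finger_force': 29.9834, 'joint_positions': [-0.3234, 0.1311, 1.4962, 0.0001, 1.5139, 0.2031]}
```

Contact: the vertical force is up 2.3 N, about 2 mm of spring. I'll press slightly more and sweep anticlockwise.

Call:
{"method": "apply_moves", "body": {
  "moves": [
    [[0,0,0.02,0,0.8],[0,0,0.02,-0.2,0.8],[0,0,0.02,-0.4,0.8],[0,0,0.02,-0.6,0.8],[0,0,0.02,-0.6,0.8]]
  ]
}}

```text
time: 11.38
tool_pos: [0.5416, -0.1218, 0.3164]
ee_rot: [3.141, -0.0, 1.149]
wrist_force: [0.7, -0.4, 1.1]
width: 0.0366
finger_force: 30.0
```

Call:
{"method": "apply_moves", "body": {
  "moves": [
    [[0,0,0,-0.2,0.8],[0,0,0,-0.4,0.8],[0,0,0,-0.4,0.8]]
  ]
}}

```text
time: 11.75
tool_pos: [0.5417, -0.1218, 0.3164]
ee_rot: [3.14, -0.0, 1.219]
wrist_force: [0.8, -0.4, 1.0]
width: 0.0367
finger_force: 30.0
```

Call:
{"method": "apply_moves", "body": {
  "moves": [
    [[0,0,0,-0.2,0.8],[0,0,0,-0.4,0.8],[0,0,0,-0.4,0.8]]
  ]
}}

```text
time: 12.12
tool_pos: [0.5412, -0.1218, 0.3154]
ee_rot: [-3.14, 0.0, 1.289]
wrist_force: [0.1, 0.2, -2.1]
width: 0.0369
finger_force: 30.0
```

The push fell away at a yaw of about 74°, so the slot is over the key. I'll turn slightly further to centre it, then let the torch down.

Call:
{"method": "apply_moves", "body": {
  "moves": [
    [[0,0,0,-0.2,0.8],[0,0,0.03,-0.3,0.8],[0,0,0.06,-0.3,0.8],[0,0,0.06,-0.3,0.8]]
  ]
}}

```text
time: 12.62
tool_pos: [0.5413, -0.1217, 0.3128]
ee_rot: [-3.141, -0.0, 1.341]
wrist_force: [-0.3, -0.4, -3.0]
width: 0.0368
finger_force: 30.0
```

```bash
python3 -c "
from h import *
st()"
```

```text
{'time': 12.625, 'tool_pos': [0.5413, -0.1217, 0.3128], 'ee_rot': [-3.1407, -0.0002, 1.3408], 'wrist_force': [-0.303, -0.3641, -3.0311], 'wrist_torque': [-0.0428, 0.0269, 0.0398], 'width': 0.0368, 'finger_force': 29.9806, 'joint_positions': [-0.3234, 0.134, 1.5026, 0.0001, 1.5058, -0.0935]}
```

Call:
{"method": "apply_moves", "body": {
  "moves": [
    [[0,0,0.02,0,0.8],[0,0,0.04,0,0.8],[0,0,0.055,0,0.8],[0,0,0.06,0,0.8],[0,0,0.06,0,0.8]]
  ]
}}

```text
time: 13.25
tool_pos: [0.5414, -0.1218, 0.3102]
ee_rot: [3.142, -0.0, 1.341]
wrist_force: [-0.1, 0.6, -2.3]
width: 0.0366
finger_force: 30.0
```

Call:
{"method": "apply_moves", "body": {
  "moves": [
    [[0,0,0.008,0,0.8],[0,0,0.014,0,0.8],[0,0,0.014,0,0.8]]
  ]
}}

```text
time: 13.62
tool_pos: [0.5414, -0.1218, 0.3098]
ee_rot: [3.141, -0.0, 1.341]
wrist_force: [-0.3, 0.4, -1.7]
width: 0.0365
finger_force: 30.0
```

```bash
python3 -c "
from h import *
st()"
```

```text
{'time': 13.625, 'tool_pos': [0.5414, -0.1218, 0.3098], 'ee_rot': [3.1412, -0.0, 1.3409], 'wrist_force': [-0.2502, 0.3575, -1.6732], 'wrist_torque': [-0.0797, 0.1378, 0.0066], 'width': 0.0365, 'finger_force': 29.9821, 'joint_positions': [-0.3234, 0.1357, 1.5069, 0.0001, 1.4987, -0.0935]}
```

Call:
{"method": "apply_moves", "body": {
  "moves": [
    [[0,0,0.01,0,0.8],[0,0,0.02,0,0.8],[0,0,0.02,0,0.8]]
  ]
}}

```text
time: 14.0
tool_pos: [0.5414, -0.1217, 0.3097]
ee_rot: [3.141, 0.0, 1.341]
wrist_force: [-3.3, 1.6, 5.1]
width: 0.0363
finger_force: 30.0
```

```bash
python3 -c "
from h import *
st()"
```

```text
{'time': 14.0, 'tool_pos': [0.5414, -0.1217, 0.3097], 'ee_rot': [3.1407, 0.0001, 1.3409], 'wrist_force': [-3.2532, 1.5962, 5.1056], 'wrist_torque': [0.106, 0.6621, 0.0274], 'width': 0.0363, 'finger_force': 29.9887, 'joint_positions': [-0.3233, 0.1353, 1.5074, 0.0, 1.498, -0.0935]}
```

Home: a hard stop at a TCP height of 0.3097, against an expected 0.309–0.310. I'll relax the push and release.

Call:
{"method": "apply_moves", "body": {
  "moves": [
    [[0,0,-0.015,0,0.8],[0,0,-0.015,0,0.55],[0,0,-0.015,0,0.4],[0,0,-0.015,0,0.3],[0,0,-0.015,0,0.3],[0,0,-0.4,0,0.3],[0,0,-1.0,0,0.3],[0,0,-1.8,0,0.3],[0,0,-2.4,0,0.3],[0,0,-2.4,0,0.3]]
  ]
}}

```text
time: 15.25
tool_pos: [0.5417, -0.1218, 0.4316]
ee_rot: [3.135, 0.001, 1.341]
wrist_force: [-0.1, 0.3, -0.3]
width: 0.0655
finger_force: 0.0
```

Run:
```python
from h import *
st(); w=snap('wrist','w4'); s=snap('scene','s4')
b=cv2.resize(s["image"][130:210,280:360],None,fx=5,fy=5,interpolation=2)
cv2.imwrite("pics/crop6.png",np.hstack([w["image"][:,120:520],b])[:,:,::-1])
print(proj(w,[[.5413,-.122,.155]]),proj(s,[[.5413,-.122,.155]]))
```

```text
{'time': 15.25, 'tool_pos': [0.5417, -0.1218, 0.4316], 'ee_rot': [3.135, 0.0005, 1.3409], 'wrist_force': [-0.1315, 0.267, -0.2744], 'wrist_torque': [-0.0587, 0.034, -0.0456], 'width': 0.0655, 'finger_force': 0.0, 'joint_positions': [-0.3234, 0.0931, 1.3116, 0.0001, 1.7304, -0.0935]}
[[310.48283612 206.14751857]] [[312.48545936 148.40158756]]
```

View pics/crop6.png

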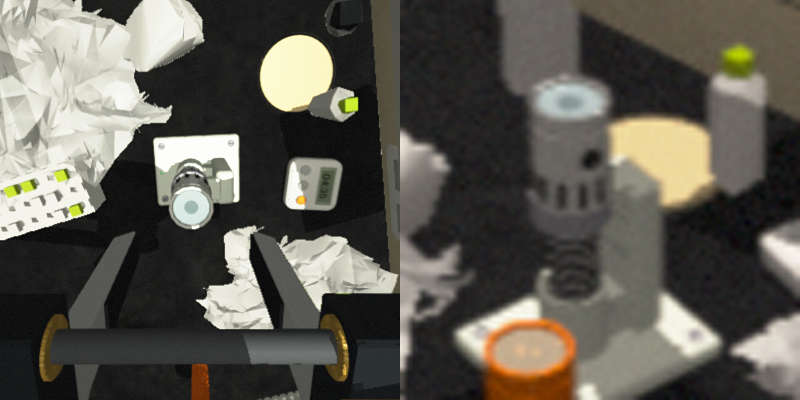

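The torch sits upright with its head flush on the ring: lens at wrist (311,207) against a predicted (310,206). The gripper is clear, so I'll hand the job in.

```bash
python3 -c "
from h import *
print(ticket.close_job())"
```

```text
the job is handed in; nothing more can be done
None
```

The torch is home on its charging stand with the slot over the key, the head flush on the ring and the gripper clear; the job is handed in, but no pass or fail verdict came back.

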